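# Sweep the offcuts into the scrap box

### The job

Sweep the three flat brass offcuts off the raised sorting board into the empty scrap box that stands against one of its open sides, pushing them along the board with the fingertips and never picking them up. None may go anywhere else, such as the divided box on the opposite side, and the little steel punch and steel block standing on the board must be left where they are.

Things in the scene. Friction and masses are not known exactly. Their poses are not given: they have to be found in the camera images.
- board: Fixed white-laminated sorting board on the bench, 260 mm along its x, 200 mm along its y, flat top 50 mm above the bench; origin at the centre of its underside. Dark ledges 10 mm wide and 8 mm high run parallel to its y along its two x ends (x = -130 to -120 and 120 to 130 mm); its two y ends (y = -100 and 100 mm) are open and have one box each. Turned up to 0.3 rad about z.
- scrap_box: Fixed, empty open aluminium box without compartments, 260 mm along its x, 90 mm along its y, 42 mm high (so its rim is 8 mm below the board's top), walls 4 mm; origin at the centre of its underside, axes parallel to the board's. It stands 0.5 mm from the board's open +y or -y end, its centre 145.5 mm from the board's centre; which end varies.
- divided_box: Fixed aluminium box of the same outside size as the scrap box, split into four compartments with small steel pins in them, at the board's other open end; origin at the centre of its underside.
- disc: Loose flat brass disc, 28 mm across, 6 mm thick, about 31 g, lying flat on the board; origin at the centre of its underside.
- square: Loose flat brass square, 26 x 26 mm, 6 mm thick, about 34 g, lying flat on the board at any yaw; origin at the centre of its underside.
- ringpiece: Loose flat brass ring, 30 mm outside, 16 mm hole, 6 mm thick, about 25 g, lying flat on the board; origin at the centre of its underside. The disc, the square and the ring lie in three lanes that run along the board's y, at about x = -85, 0 and 85 mm, in any order.
- punch: Loose steel doming punch standing on the board, a stub 20 mm across and 39 mm high with a knob-like top; not to be moved. It stands between two lanes, at about x = -42.5 or 42.5 mm on the board; origin at the centre of its underside.
- block: Loose dark steel block, a 20 mm cube, standing on the board between the other two lanes, at about x = 42.5 or -42.5 mm; not to be moved. Origin at the centre of its underside.
There are look-alikes about, which are no part of the job. What is shaped like the disc but red is not meant.

How it is judged:
By the outcome, as a careful person would: the job done as asked, in the order asked, and still so for the second after the job is handed in, with the robot touching nothing.
It also fails if it takes over 51 s, if anything falls off the work surface, if the arm or the gripper's body presses on something with over 40 N, if the wrist force passes 120 N, or if a joint passes its speed limit or range.

### The arm

A 6-joint arm with a two-finger parallel gripper is mounted at the origin on the work surface. World frame = base frame: x ahead of the robot, y to its left, z up, the work surface at z = 0. Lengths are in m, angles in rad, forces in N, time in s.
With the tool pointing down it reaches from about 0.275 to 0.775 m from the base axis. Payload 14.6 kg.
Tool frame: the origin (TCP) lies between the finger pads; the fingertips stand 14 mm ahead of it and the grasp point (between the pads) lies 5 mm behind it; z points along the fingers, y is the line along which they close (so a half turn about z gives the same grasp; the last joint's range is limited). The gripper opens to 85 mm and grips with 20 to 120 N. Pads are 22 mm wide; open, the fingers measure 114 mm over their backs; the gripper's body (76 mm by 85 mm) begins 54 mm behind the grasp point. The pads swing forward as they close: fully open they stand 13 mm farther back than shut.
Start: joints at [1.158, 0.263, -0.048, 1.259, 0, 1.415], TCP at [0.134, 0.508, 0.245] pointing down, gripper open.
Joint ranges: [-2.65, 2.65], [-0.89, 1.7], [-1.18, 1.37], [-2.13, 2.11], [-1.35, 1.29], [-3.14, 3.14]. Speed limits (rad/s): [1.89, 1.89, 2.57, 2.79, 3.14, 3.14].

### API

Orientations are given as a unit quaternion [x, y, z, w].
In Python, from rig import readout, viewer, job_done gives the robot as it stands. The module is installed in compiled form; this text tells all that it offers.
- The arm moves only by the tool step_arm, never from a script. Its argument "rows" is a list of rows, each an object with "offset": the shift along the world's x, y, z in m, a list of three; "angular": the turn, a rotation vector about the world's x, y, z in degrees, a list of three. A call has exactly 5 rows; each row is the pose to reach, as a shift and turn from the pose commanded when the call began; what a row does not reach only later rows make up. A row lasts 1/12 s, in which the tool goes at most 41.7 mm and 7.16 degrees, less where a joint would pass 70% of its speed; a pose out of reach is approached as far as the arm can. A call with a gripper value outside its range is refused whole. "claw" is the closure, from -1 (fully open) to 1 (shut), so that 0 is half open, set as the call begins (left out, the last holds). The fingers move at their own pace and stop on an object; the grip force is fixed at half the most. Time passes only in rows, so rows that repeat a pose let the fingers close, or fill a call up. It gives the time, the measured TCP pose, the force, the opening and the grip force at its end, in the units of the state.
- readout.state(): the state, without advancing time (a new reading comes with each control period).
- viewer.capture(name): name is "scene" or "side" or "wrist"; returns a dict with "image" (384x512x3 uint8, red, green, blue), "mtx" (3x3 intrinsics, pixels), "dist_coeffs" ([k1, k2, p1, p2, k3] as OpenCV has them; the pictures are not rectified), "origin" and "rotation" of the camera in the world; the wrist camera has in their place "T_tool_cam" (4x4, takes a point from camera to tool coordinates, whose origin is the TCP and whose axes are the flange's). Camera axes: x right, y down, z forward; pixel columns grow to the right and rows downward; lengths in m; the calibration is good to about 2 mm. A picture is of the moment at which its call begins: read the wrist's pose just before it. There is no depth.
- job_done(): hands the job in; it is judged then, once.
The state is a dict: "clock": time; "joints": joint angles; "joint_vel": joint speeds; "joint_torque": joint torques, N m; "tcp_pos": TCP position; "tcp_rot": TCP orientation; "contact_force": force on the tool from outside, world axes, zero at the start; "ft_torque": the same for the moment, N m; "opening": finger opening in m; "grasp_force": force on a finger pad.
Only numpy, scipy, OpenCV 4.12 (cv2) and the standard library are available. Lean on these libraries where they do the work, as an engineer would, in place of code of your own. Each camera call takes 0.05 s, during which the arm holds its last target. There are 200 camera calls.

## Working session

There is one attempt and no reset: what is moved stays moved. The work goes in short steps, Python scripts to look and compute and a tool call to move; the robot and the scene stay as the last step left them, time stands still between calls to the robot, and variables do not carry over. Pictures are saved under pics/ and viewed, at most 10 in all, crops included, and the job is handed in when it is done.

Besides the shell and the picture viewer there is one more tool, called after "Request:" by a JSON object that holds its "method" and its "body", one argument or row to a line. step_arm: Moves the arm, as the interface text tells. Its arguments: {"type":"object","properties":{"rows":{"type":"array","items":{"type":"object","properties":{"offset":{"type":"array","items":{"type":"number"}},"angular":{"type":"array","items":{"type":"number"}}}}},"claw":{"type":"number"}},"required":["rows"]}

```bash
mkdir -p pics; cat > h.py <<'E'
import numpy as np, cv2
from rig import readout, viewer
def cap(n,f):
    s=readout.state(); c=viewer.capture(n); cv2.imwrite('pics/'+f,cv2.cvtColor(c['image'],cv2.COLOR_RGB2BGR)); 
    np.save('pics/'+f+'.npy',{'c':c,'s':s},allow_pickle=True); return c,s
def load(f): d=np.load('pics/'+f+'.npy',allow_pickle=True).item(); return d['c'],d['s']
def ray(c,uv,z):
    uv=np.array(uv,float).reshape(-1,1,2)
    p=cv2.undistortPoints(uv,np.array(c['mtx']),np.array(c['dist_coeffs'])).reshape(-1,2)
    d=np.c_[p,np.ones(len(p))]@np.array(c['rotation']).T; o=np.array(c['origin'])
    return o+d*((z-o[2])/d[:,2])[:,None]
E
python3 - <<'E'
from h import *
for n in('scene','side'):
    c,s=cap(n,n+'0.png'); print(n,c['origin'],np.round(c['rotation'],3).tolist(),np.round(c['mtx'],1).tolist())
print(s['clock'],s['tcp_pos'],s['tcp_rot'],s['opening'])
a=[cv2.imread('pics/%s0.png'%n) for n in('scene','side')]
E
```

```text
scene [ 0.77639939 -0.45167604  0.73573231] [0.907, 0.248, -0.081, -0.33] [[489.4, 0.0, 258.8], [0.0, 489.4, 189.4], [0.0, 0.0, 1.0]]
side [ 0.18421822 -0.52003725  0.47435085] [0.849, -0.233, 0.137, -0.453] [[416.2, 0.0, 253.3], [0.0, 416.2, 199.2], [0.0, 0.0, 1.0]]
0.05 [0.13373739 0.50743679 0.24484469] [ 1.28541352e-01  9.91704022e-01 -4.80193655e-04 -1.51700940e-04] 0.0854948412838254
```

View pics/scene0.png

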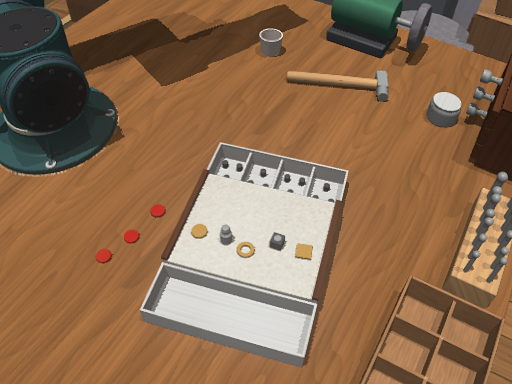

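View pics/side0.png

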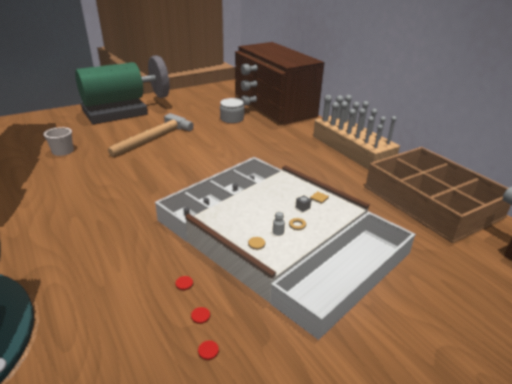

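The scene view shows the disc at (200,231), punch (226,235), ring (246,249), block (278,240) and square (304,251). The empty scrap box is on the near side at about (230,310) and the divided box is at the far side. The red discs at (158,211), (131,237) and (104,256) are look-alikes lying off the board, so they are not meant. Next I'll measure the pieces and make one enlarged crop.

```bash
cat >> h.py <<'E'
from scipy.spatial.transform import Rotation as R
_ray=ray
def ray(c,uv,z):
    c=dict(c); q=np.array(c['rotation']); c['rotation']=R.from_quat(q).as_matrix() if q.size==4 else q
    return _ray(c,uv,z)
def brass(c):
    h=cv2.cvtColor(c['image'],cv2.COLOR_RGB2HSV); return cv2.inRange(h,(14,110,110),(30,255,255))
E
python3 - <<'E'
from h import *
box={'scene':(150,140,360,360),'side':(150,150,420,330)}
for n in('scene','side'):
    c,s=load(n+'0.png'); x0,y0,x1,y1=box[n]
    im=c['image']; h=cv2.cvtColor(im,cv2.COLOR_RGB2HSV)
    # board: bright, low-sat warm white
    m=cv2.inRange(h,(10,8,150),(35,60,255)); m=cv2.morphologyEx(m,cv2.MORPH_CLOSE,np.ones((15,15)))
    cs=max(cv2.findContours(m,0,2)[0],key=cv2.contourArea); r=cv2.approxPolyDP(cv2.convexHull(cs),8,True).reshape(-1,2)
    P=ray(c,r,.05); print(n,'board corners',r.tolist(),np.round(P[:,:2],4).tolist(), 'sides',np.round(np.linalg.norm(np.roll(P,-1,0)-P,axis=1),3))
    b=brass(c)
    for k in cv2.findContours(b,0,2)[0]:
        if cv2.contourArea(k)<40: continue
        M=cv2.moments(k); u=(M['m10']/M['m00'],M['m01']/M['m00'])
        if x0<u[0]<x1 and y0<u[1]<y1: print(' brass',np.round(u,1),cv2.contourArea(k),np.round(ray(c,u,.055)[0],4), np.round(np.ptp(ray(c,k.reshape(-1,2),.056),axis=0)[:2],4))
    # dark/grey objects on board
    inb=cv2.fillPoly(np.zeros(im.shape[:2],np.uint8),[cv2.convexHull(cs)],255)
    g=cv2.inRange(h,(0,0,0),(179,255,140))&cv2.erode(inb,np.ones((9,9)))
    for k in cv2.findContours(g&~cv2.dilate(b,np.ones((5,5))),0,2)[0]:
        if cv2.contourArea(k)>40:
            x,y,w,hh=cv2.boundingRect(k); print(' grey',x,y,w,hh,'base',np.round(ray(c,(x+w/2,y+hh-w*.35),.05)[0],4))
im=cv2.imread('pics/scene0.png')[135:365,135:365]; cv2.imwrite('pics/crop.png',cv2.resize(im,(600,600),interpolation=2))
E
```

```text
scene board corners [[220, 142], [347, 170], [304, 356], [140, 308]] [[0.3715, 0.1117], [0.6184, 0.1738], [0.712, -0.1898], [0.4622, -0.2513]] sides [0.255 0.375 0.257 0.374]
 brass [303.6 250.9] 176.5 [ 0.6304 -0.0331  0.055 ] [0.0299 0.03  ]
 brass [245.2 249.1] 183.0 [ 0.5461 -0.0794  0.055 ] [0.0278 0.0284]
 brass [198.8 230.5] 146.5 [ 0.4597 -0.088   0.055 ] [0.0258 0.0265]
 brass [247.8 193.2] 101664.5 [0.4886 0.0246 0.055 ] [1.1906 1.1601]
 grey 147 266 166 49 base [ 0.531  -0.1024  0.05  ]
 grey 269 232 17 19 base [ 0.5866 -0.0422  0.05  ]
 grey 220 228 15 17 base [ 0.5094 -0.0761  0.05  ]
 grey 167 200 170 103 base [ 0.5485 -0.0613  0.05  ]
 grey 323 183 8 9 base [0.6058 0.1109 0.05  ]
 grey 307 168 36 29 base [0.5977 0.1194 0.05  ]
 grey 274 161 39 28 base [0.5374 0.109  0.05  ]
 grey 241 154 40 30 base [0.4786 0.0891 0.05  ]
 grey 210 147 39 28 base [0.4158 0.0773 0.05  ]
side board corners [[156, 201], [254, 157], [414, 235], [271, 283]] [[0.3682, 0.1059], [0.6134, 0.1656], [0.7002, -0.1984], [0.4352, -0.1726]] sides [0.252 0.374 0.266 0.286]
 brass [163.4 317.3] 41.5 [ 0.2811 -0.1582  0.055 ] [0.0115 0.0579]
 brass [256.1 242.5] 107.5 [ 0.4607 -0.0907  0.055 ] [0.023  0.0252]
 brass [297.1 223.4] 95.5 [ 0.5472 -0.0822  0.055 ] [0.0249 0.0249]
 brass [319.  196.9] 71.5 [ 0.6312 -0.036   0.055 ] [0.0269 0.0268]
 grey 294 216 111 55 base [ 0.6128 -0.1399  0.05  ]
 grey 273 215 11 20 base [ 0.5117 -0.079   0.05  ]
 grey 296 198 15 14 base [ 0.5913 -0.0422  0.05  ]
 grey 165 194 111 84 base [ 0.4187 -0.0498  0.05  ]
 grey 189 182 42 23 base [0.4695 0.0906 0.05  ]
 grey 214 172 40 19 base [0.5335 0.1118 0.05  ]
 grey 237 162 39 17 base [0.5984 0.1309 0.05  ]
```

View pics/crop.png

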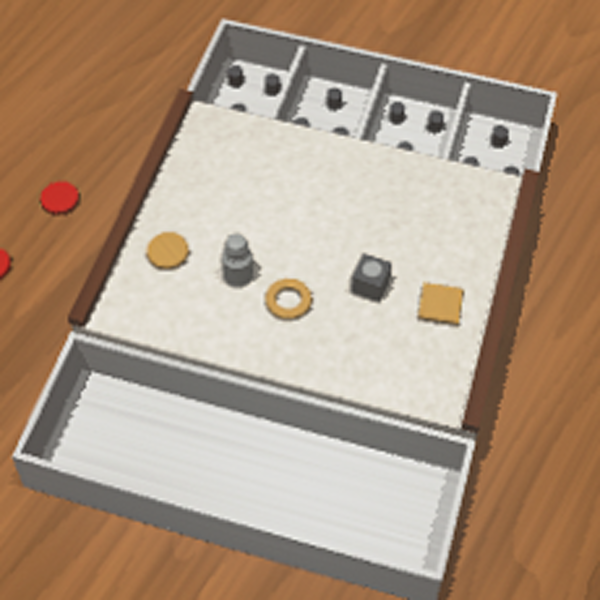

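The crop confirms the three brass pieces, the punch and the block on the board, and the empty scrap box on the near (-y) side. Next I'll get the board frame.

```bash
python3 - <<'E'
from h import *
c,_=load('scene0.png'); d,_=load('side0.png')
P=ray(c,[[208.6,173.3],[335,202],[312.5,298.7],[169.5,259.6]],.05)[:,:2]
print(P.round(4).tolist(),np.linalg.norm(np.roll(P,-1,0)-P,axis=1).round(3))
ex=(P[1]-P[0]+P[2]-P[3]);ey=(P[0]-P[3]+P[1]-P[2]); a=np.arctan2(ex[1],ex[0]); b=np.arctan2(-ey[0],ey[1]); print('yaw',a,b)
o=P.mean(0); a=.246; Rm=np.array([[np.cos(a),-np.sin(a)],[np.sin(a),np.cos(a)]]); print('centre',o)
pts=dict(sq=(.6308,-.0346),ring=(.5467,-.0808),disc=(.460,-.0893))
# block centre z .06; punch mid z .07
for n,uc,ud,z in(('block',(277.5,241),(303.5,203),.060),('punch',(227,236.5),(278.5,224.5),.067)):
    p,q=ray(c,uc,z)[0],ray(d,ud,z)[0]; print(n,p.round(4),q.round(4)); pts[n]=(p[:2]+q[:2])/2
for k,v in pts.items(): print(k,((np.array(v)-o)@Rm).round(4))
E
```

```text
[[0.3987, 0.0313], [0.631, 0.0912], [0.6813, -0.1013], [0.4492, -0.1578]] [0.24  0.199 0.239 0.196]
yaw 0.24568990177289904 0.25823060010149484
centre [ 0.54006538 -0.03415446]
block [ 0.5855 -0.0412  0.06  ] [ 0.5889 -0.0439  0.06  ]
punch [ 0.5118 -0.0804  0.067 ] [ 0.5085 -0.0821  0.067 ]
sq [ 0.0879 -0.0225]
ring [-0.0049 -0.0469]
disc [-0.0911 -0.034 ]
block [ 0.0437 -0.0196]
punch [-0.0405 -0.0384]
```

Request:
{"method": "step_arm", "body": {
  "claw": 0.8,
  "rows": [
    {"offset": [0.018,-0.032,0],"angular": [0,0,-6]},
    {"offset": [0.036,-0.064,0],"angular": [0,0,-12]},
    {"offset": [0.054,-0.096,0],"angular": [0,0,-18]},
    {"offset": [0.072,-0.128,0],"angular": [0,0,-24]},
    {"offset": [0.09,-0.16,0],"angular": [0,0,-30]}
  ]
}}

```text
clock: 0.52
tcp_pos: [0.224, 0.3461, 0.2451]
tcp_rot: [0.383, 0.924, -0.0, -0.0]
contact_force: [0.8, 0.4, 0.7]
opening: 0.0256
grasp_force: 0.0
```

Request:
{"method": "step_arm", "body": {
  "rows": [
    {"offset": [0.018,-0.032,0],"angular": [0,0,-6]},
    {"offset": [0.036,-0.064,0],"angular": [0,0,-12]},
    {"offset": [0.054,-0.096,0],"angular": [0,0,-18]},
    {"offset": [0.072,-0.128,0],"angular": [0,0,-24]},
    {"offset": [0.09,-0.16,0],"angular": [0,0,-30.9]}
  ]
}}

```text
clock: 0.93
tcp_pos: [0.3141, 0.186, 0.2453]
tcp_rot: [0.615, 0.788, 0.0, 0.0]
contact_force: [0.8, -0.2, 0.1]
opening: 0.0082
grasp_force: 0.0
```

Request:
{"method": "step_arm", "body": {
  "rows": [
    {"offset": [0.018,-0.032,0],"angular": [0,0,0]},
    {"offset": [0.036,-0.064,0],"angular": [0,0,0]},
    {"offset": [0.054,-0.096,0],"angular": [0,0,0]},
    {"offset": [0.072,-0.128,0],"angular": [0,0,0]},
    {"offset": [0.09,-0.16,0],"angular": [0,0,0]}
  ]
}}

```text
clock: 1.35
tcp_pos: [0.4042, 0.0257, 0.2452]
tcp_rot: [0.614, 0.79, 0.0, -0.0]
contact_force: [1.3, 1.1, 0.3]
opening: 0.0085
grasp_force: 0.0
```

Request:
{"method": "step_arm", "body": {
  "rows": [
    {"offset": [0.012,-0.019,-0.031]},
    {"offset": [0.024,-0.038,-0.062]},
    {"offset": [0.036,-0.057,-0.093]},
    {"offset": [0.0483,-0.077,-0.125]},
    {"offset": [0.0483,-0.077,-0.125]}
  ]
}}

```text
schema error: expected keys offset, angular
```

```bash
python3 - <<'E'
from h import *
cap('scene','s1.png'); c,s=cap('wrist','w1.png'); print(s['tcp_pos'],c['T_tool_cam'])
a=cv2.resize(cv2.imread('pics/s1.png')[135:335,135:365],(690,600)); b=cv2.imread('pics/w1.png')
cv2.imwrite('pics/m1.png',cv2.resize(np.hstack([cv2.resize(a,(442,384)),b]),(800,322)))
E
```

```text
[0.40743171 0.0215123  0.24498941] [[-5.73969115e-04 -9.45620114e-01 -3.25272611e-01  8.32923224e-02]
 [ 9.99999835e-01 -5.52058478e-04 -1.59655063e-04 -6.90924008e-04]
 [-2.85964641e-05 -3.25272649e-01  9.45620274e-01 -1.28296520e-01]
 [ 0.00000000e+00  0.00000000e+00  0.00000000e+00  1.00000000e+00]]
```

View pics/m1.png

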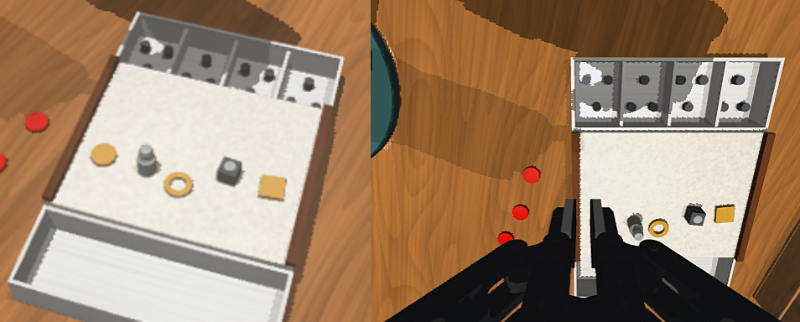

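The scene is unchanged. The wrist view shows the gripper aligned with the board, with the finger linkages flaring out above the pads. I'll check how high that flare starts relative to the 39 mm punch.

```bash
python3 - <<'E'
from h import *
c,s=load('w1.png'); T=np.array(c['T_tool_cam'])
mp=np.array([[565,202],[553,210],[551,235],[540,240],[500,272],[400,322],[596,202],[610,208],[612,235],[640,240],[700,280]],float)
uv=np.c_[(mp[:,0]-370.6)/.8386,mp[:,1]/.8386]
p=cv2.undistortPoints(uv.reshape(-1,1,2),c['mtx'],c['dist_coeffs']).reshape(-1,2); d=np.c_[p,np.ones(len(p))]@T[:3,:3].T
for x in(.011,-.011):
    q=T[:3,3]+d*((x-T[0,3])/d[:,0])[:,None]; print(x,(q*1000).round(0)[:,1:].tolist())
E
```

```text
0.011 [[-11.0, 5.0], [-17.0, -4.0], [-16.0, -27.0], [-20.0, -31.0], [-32.0, -50.0], [-57.0, -71.0], [7.0, 5.0], [15.0, -2.0], [13.0, -27.0], [25.0, -31.0], [43.0, -54.0]]
-0.011 [[-14.0, 46.0], [-22.0, 34.0], [-20.0, 4.0], [-26.0, -1.0], [-42.0, -27.0], [-74.0, -54.0], [10.0, 46.0], [19.0, 37.0], [17.0, 4.0], [33.0, -1.0], [56.0, -32.0]]
```

Request:
{"method": "step_arm", "body": {
  "rows": [
    {"offset": [0.011,-0.018,-0.031],"angular": [0,0,0]},
    {"offset": [0.022,-0.036,-0.062],"angular": [0,0,0]},
    {"offset": [0.033,-0.054,-0.093],"angular": [0,0,0]},
    {"offset": [0.045,-0.073,-0.125],"angular": [0,0,0]},
    {"offset": [0.045,-0.073,-0.125],"angular": [0,0,0]}
  ]
}}

```text
clock: 1.87
tcp_pos: [0.4482, -0.0469, 0.1156]
tcp_rot: [0.614, 0.789, -0.001, -0.002]
contact_force: [-1.7, 0.9, -0.5]
opening: 0.0084
grasp_force: 0.0
```

Request:
{"method": "step_arm", "body": {
  "rows": [
    {"offset": [0,0,0],"angular": [0,0,0]},
    {"offset": [0,0,0],"angular": [0,0,0]},
    {"offset": [0,0,0],"angular": [0,0,0]},
    {"offset": [0,0,0],"angular": [0,0,0]},
    {"offset": [0,0,0],"angular": [0,0,0]}
  ]
}}

```text
clock: 2.28
tcp_pos: [0.4491, -0.0449, 0.1212]
tcp_rot: [0.613, 0.79, 0.0, 0.001]
contact_force: [0.8, 0.4, 0.0]
opening: 0.0085
grasp_force: 0.0
```

Request:
{"method": "step_arm", "body": {
  "rows": [
    {"offset": [0.0035,-0.006,-0.016],"angular": [0,0,0]},
    {"offset": [0.0035,-0.006,-0.03],"angular": [0,0,0]},
    {"offset": [0.0035,-0.006,-0.042],"angular": [0,0,0]},
    {"offset": [0.0035,-0.006,-0.05],"angular": [0,0,0]},
    {"offset": [0.0035,-0.006,-0.05],"angular": [0,0,0]}
  ]
}}

```text
clock: 2.7
tcp_pos: [0.4517, -0.051, 0.0695]
tcp_rot: [0.613, 0.79, -0.0, -0.001]
contact_force: [0.6, 0.4, -0.7]
opening: 0.0086
grasp_force: 0.0
```

Request:
{"method": "step_arm", "body": {
  "rows": [
    {"offset": [0,0,-0.002],"angular": [0,0,0]},
    {"offset": [0,0,-0.004],"angular": [0,0,0]},
    {"offset": [0,0,-0.004],"angular": [0,0,0]},
    {"offset": [0,0,-0.004],"angular": [0,0,0]},
    {"offset": [0,0,-0.004],"angular": [0,0,0]}
  ]
}}

```text
clock: 3.12
tcp_pos: [0.4526, -0.0514, 0.0666]
tcp_rot: [0.613, 0.79, 0.0, 0.0]
contact_force: [0.1, 0.6, 0.6]
opening: 0.0085
grasp_force: 0.0
```

```bash
python3 - <<'E'
from h import *
c,s=cap('scene','s2.png'); print(s['tcp_pos'],s['contact_force'])
cap('side','d2.png')
a=cv2.resize(cv2.imread('pics/s2.png')[170:310,150:350],(400,280),interpolation=2);b=cv2.resize(cv2.imread('pics/d2.png')[160:300,200:400],(400,280),interpolation=2)
cv2.imwrite('pics/m2.png',np.hstack([a,b]))
E
```

```text
[ 0.45255432 -0.05139891  0.06661204] [0.1455728  0.57401771 0.5856793 ]
```

View pics/m2.png

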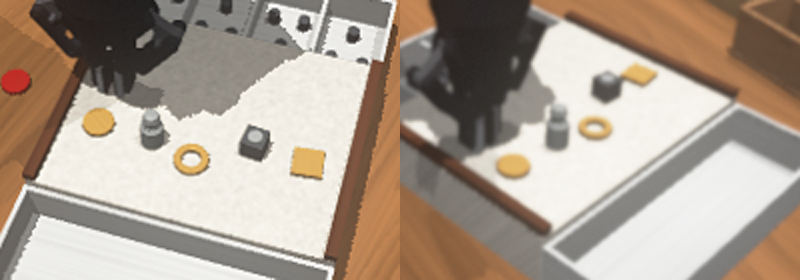

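The fingers are down behind the disc, clear of the ledge and the punch. Pushing now.

Request:
{"method": "step_arm", "body": {
  "rows": [
    {"offset": [0.0015,-0.006,0],"angular": [0,0,0]},
    {"offset": [0.0035,-0.0145,0],"angular": [0,0,0]},
    {"offset": [0.006,-0.024,0],"angular": [0,0,0]},
    {"offset": [0.0085,-0.034,0],"angular": [0,0,0]},
    {"offset": [0.011,-0.0435,0],"angular": [0,0,0]}
  ]
}}

```text
clock: 3.63
tcp_pos: [0.4637, -0.0963, 0.0663]
tcp_rot: [0.614, 0.79, -0.0, 0.0]
contact_force: [0.0, -0.1, -0.3]
opening: 0.0081
grasp_force: 0.2
```

Request:
{"method": "step_arm", "body": {
  "rows": [
    {"offset": [0.0025,-0.0095,0],"angular": [0,0,0]},
    {"offset": [0.005,-0.019,0],"angular": [0,0,0]},
    {"offset": [0.0073,-0.0285,0],"angular": [0,0,0]},
    {"offset": [0.0095,-0.0365,0],"angular": [0,0,0]},
    {"offset": [0.011,-0.0425,0],"angular": [0,0,0]}
  ]
}}

```text
clock: 4.05
tcp_pos: [0.4746, -0.1384, 0.0662]
tcp_rot: [0.614, 0.79, -0.0, 0.0]
contact_force: [-0.2, 0.1, -0.1]
opening: 0.0085
grasp_force: 0.0
```

Request:
{"method": "step_arm", "body": {
  "rows": [
    {"offset": [0.0015,-0.006,0],"angular": [0,0,0]},
    {"offset": [0.003,-0.012,0],"angular": [0,0,0]},
    {"offset": [0.0045,-0.018,0],"angular": [0,0,0]},
    {"offset": [0.006,-0.0235,0],"angular": [0,0,0]},
    {"offset": [0.006,-0.0235,0],"angular": [0,0,0]}
  ]
}}

```text
clock: 4.47
tcp_pos: [0.4808, -0.1618, 0.0663]
tcp_rot: [0.614, 0.79, -0.0, 0.0]
contact_force: [-0.2, 0.6, 0.7]
opening: 0.0083
grasp_force: 0.0
```

```bash
python3 - <<'E'
from h import *
c,s=cap('scene','s3.png'); print(s['tcp_pos'],s['contact_force'])
cap('side','d3.png')
a=cv2.resize(cv2.imread('pics/s3.png')[170:360,130:330],(400,380),interpolation=2);b=cv2.resize(cv2.imread('pics/d3.png')[160:350,220:420],(400,380),interpolation=2)
cv2.imwrite('pics/m3.png',np.hstack([a,b]))
E
```

```text
[ 0.48077307 -0.16178353  0.06631901] [-0.18275004  0.62356245  0.72391482]
```

View pics/m3.png

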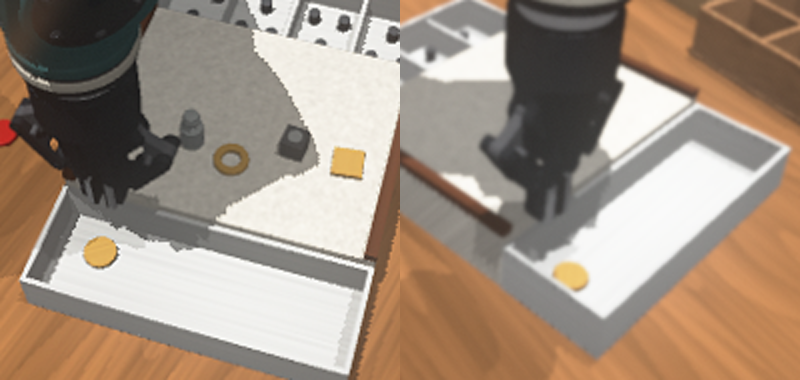

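The disc lies flat in the scrap box, at crop (100,252). Next is the ring: rise, cross over, descend.

Request:
{"method": "step_arm", "body": {
  "rows": [
    {"offset": [0,0,0.03],"angular": [0,0,0]},
    {"offset": [0,0,0.06],"angular": [0,0,0]},
    {"offset": [0.0,0.0,0.084],"angular": [0,0,0]},
    {"offset": [0.012,0.025,0.084],"angular": [0,0,0]},
    {"offset": [0.024,0.05,0.084],"angular": [0,0,0]}
  ]
}}

```text
clock: 4.98
tcp_pos: [0.505, -0.1109, 0.1519]
tcp_rot: [0.614, 0.789, 0.0, 0.001]
contact_force: [1.0, -0.7, -1.0]
opening: 0.0085
grasp_force: 0.0
```

Request:
{"method": "step_arm", "body": {
  "rows": [
    {"offset": [0.012,0.025,0],"angular": [0,0,0]},
    {"offset": [0.024,0.05,0],"angular": [0,0,0]},
    {"offset": [0.031,0.065,0],"angular": [0,0,0]},
    {"offset": [0.0345,0.072,0],"angular": [0,0,0]},
    {"offset": [0.0345,0.072,0],"angular": [0,0,0]}
  ]
}}

```text
clock: 5.4
tcp_pos: [0.5391, -0.0375, 0.1502]
tcp_rot: [0.613, 0.79, 0.0, -0.0]
contact_force: [-0.9, -0.1, -0.0]
opening: 0.0084
grasp_force: 0.0
```

Request:
{"method": "step_arm", "body": {
  "rows": [
    {"offset": [0,0,0],"angular": [0,0,0]},
    {"offset": [0,0,-0.015],"angular": [0,0,0]},
    {"offset": [0,0,-0.03],"angular": [0,0,0]},
    {"offset": [0,0,-0.04],"angular": [0,0,0]},
    {"offset": [0,0,-0.044],"angular": [0,0,0]}
  ]
}}

```text
clock: 5.82
tcp_pos: [0.5377, -0.0398, 0.105]
tcp_rot: [0.614, 0.789, -0.0, -0.001]
contact_force: [-0.0, -0.5, 0.8]
opening: 0.0087
grasp_force: 0.0
```

```bash
python3 - <<'E'
from h import *
c,s=cap('scene','s4.png'); print(s['tcp_pos'],s['contact_force'])
cap('side','d4.png')
a=cv2.resize(cv2.imread('pics/s4.png')[170:310,170:370],(400,280),interpolation=2);b=cv2.resize(cv2.imread('pics/d4.png')[160:300,220:420],(400,280),interpolation=2)
cv2.imwrite('pics/m4.png',np.hstack([a,b]))
E
```

```text
[ 0.53771238 -0.03984988  0.10504256] [-0.02361028 -0.45345324  0.75938326]
```

View pics/m4.png

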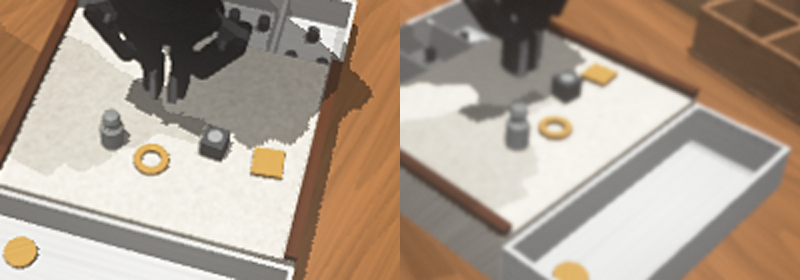

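The fingers sit centred between the punch and the block, behind the ring. Descending, then pushing.

Request:
{"method": "step_arm", "body": {
  "rows": [
    {"offset": [0,0,-0.014],"angular": [0,0,0]},
    {"offset": [0,0,-0.026],"angular": [0,0,0]},
    {"offset": [0,0,-0.035],"angular": [0,0,0]},
    {"offset": [0,0,-0.04],"angular": [0,0,0]},
    {"offset": [0,0,-0.04],"angular": [0,0,0]}
  ]
}}

```text
clock: 6.33
tcp_pos: [0.5385, -0.039, 0.0658]
tcp_rot: [0.614, 0.79, -0.0, -0.0]
contact_force: [0.4, 0.4, -0.0]
opening: 0.0087
grasp_force: 0.0
```

Request:
{"method": "step_arm", "body": {
  "rows": [
    {"offset": [0,0,0],"angular": [0,0,0]},
    {"offset": [0.0015,-0.006,0],"angular": [0,0,0]},
    {"offset": [0.0035,-0.0145,0],"angular": [0,0,0]},
    {"offset": [0.006,-0.024,0],"angular": [0,0,0]},
    {"offset": [0.0085,-0.034,0],"angular": [0,0,0]}
  ]
}}

```text
clock: 6.75
tcp_pos: [0.5478, -0.074, 0.0666]
tcp_rot: [0.613, 0.79, 0.0, 0.0]
contact_force: [1.0, 1.3, -0.5]
opening: 0.0083
grasp_force: 0.1
```

Request:
{"method": "step_arm", "body": {
  "rows": [
    {"offset": [0.0025,-0.0095,0],"angular": [0,0,0]},
    {"offset": [0.005,-0.019,0],"angular": [0,0,0]},
    {"offset": [0.0073,-0.0285,0],"angular": [0,0,0]},
    {"offset": [0.0095,-0.0365,0],"angular": [0,0,0]},
    {"offset": [0.011,-0.0425,0],"angular": [0,0,0]}
  ]
}}

```text
clock: 7.17
tcp_pos: [0.5587, -0.1165, 0.0662]
tcp_rot: [0.614, 0.79, -0.0, 0.0]
contact_force: [-0.1, 0.5, -0.6]
opening: 0.0085
grasp_force: 0.0
```

Request:
{"method": "step_arm", "body": {
  "rows": [
    {"offset": [0.0015,-0.006,0],"angular": [0,0,0]},
    {"offset": [0.003,-0.012,0],"angular": [0,0,0]},
    {"offset": [0.0045,-0.018,0],"angular": [0,0,0]},
    {"offset": [0.0065,-0.0255,0],"angular": [0,0,0]},
    {"offset": [0.0065,-0.0255,0],"angular": [0,0,0]}
  ]
}}

```text
clock: 7.58
tcp_pos: [0.5653, -0.1421, 0.0663]
tcp_rot: [0.614, 0.79, -0.0, 0.0]
contact_force: [0.0, -0.1, 0.5]
opening: 0.0081
grasp_force: 0.0
```

```bash
python3 - <<'E'
from h import *
c,s=cap('scene','s5.png'); print(s['tcp_pos'],s['contact_force'])
cap('side','d5.png')
a=cv2.resize(cv2.imread('pics/s5.png')[170:360,130:370],(400,317),interpolation=2);b=cv2.resize(cv2.imread('pics/d5.png')[160:350,190:430],(400,317),interpolation=2)
cv2.imwrite('pics/m5.png',np.hstack([a,b]))
E
```

```text
[ 0.56533374 -0.14209546  0.06628   ] [ 0.00418248 -0.06487722  0.51481572]
```

View pics/m5.png

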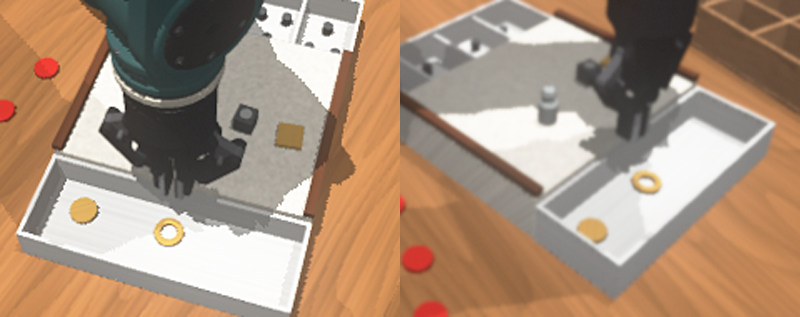

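The ring is in the box, at crop (168,232). The square is next.

Request:
{"method": "step_arm", "body": {
  "rows": [
    {"offset": [0,0,0.03],"angular": [0,0,0]},
    {"offset": [0,0,0.06],"angular": [0,0,0]},
    {"offset": [0.0,0.0,0.084],"angular": [0,0,0]},
    {"offset": [0.011,0.03,0.084],"angular": [0,0,0]},
    {"offset": [0.022,0.06,0.084],"angular": [0,0,0]}
  ]
}}

```text
clock: 8.1
tcp_pos: [0.5876, -0.0809, 0.152]
tcp_rot: [0.614, 0.789, 0.001, 0.001]
contact_force: [0.2, 0.2, 0.2]
opening: 0.0086
grasp_force: 0.0
```

Request:
{"method": "step_arm", "body": {
  "rows": [
    {"offset": [0.011,0.03,0],"angular": [0,0,0]},
    {"offset": [0.022,0.06,0],"angular": [0,0,0]},
    {"offset": [0.03,0.08,0],"angular": [0,0,0]},
    {"offset": [0.033,0.089,0],"angular": [0,0,0]},
    {"offset": [0.033,0.089,0],"angular": [0,0,0]}
  ]
}}

```text
clock: 8.52
tcp_pos: [0.62, 0.0101, 0.1501]
tcp_rot: [0.612, 0.791, 0.0, -0.0]
contact_force: [0.1, -0.0, -0.2]
opening: 0.0086
grasp_force: 0.0
```

Request:
{"method": "step_arm", "body": {
  "rows": [
    {"offset": [0,0,0],"angular": [0,0,0]},
    {"offset": [0,0,-0.015],"angular": [0,0,0]},
    {"offset": [0,0,-0.03],"angular": [0,0,0]},
    {"offset": [0,0,-0.045],"angular": [0,0,0]},
    {"offset": [0,0,-0.05],"angular": [0,0,0]}
  ]
}}

```text
clock: 8.93
tcp_pos: [0.6186, 0.0068, 0.0985]
tcp_rot: [0.614, 0.789, -0.001, -0.001]
contact_force: [0.5, 0.5, -0.7]
opening: 0.0081
grasp_force: 0.0
```

```bash
python3 - <<'E'
from h import *
c,s=cap('scene','s6.png'); print(s['tcp_pos'],s['contact_force'])
cap('side','d6.png')
a=cv2.resize(cv2.imread('pics/s6.png')[170:310,170:370],(400,280),interpolation=2);b=cv2.resize(cv2.imread('pics/d6.png')[160:300,220:420],(400,280),interpolation=2)
cv2.imwrite('pics/m6.png',np.hstack([a,b]))
E
```

```text
[0.61857161 0.00684543 0.09850068] [ 0.48482967  0.54895101 -0.66234008]
```

View pics/m6.png

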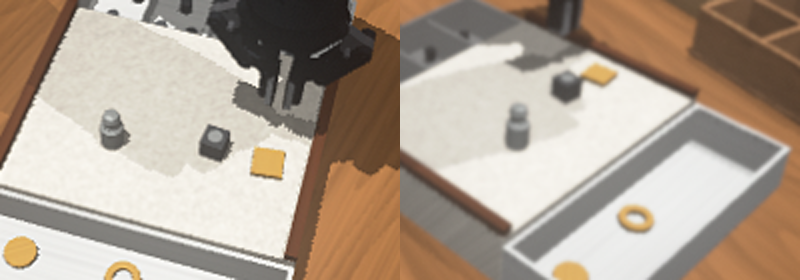

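The fingers are behind the square, clear of the block and the ledge. Descending and pushing.

Request:
{"method": "step_arm", "body": {
  "rows": [
    {"offset": [0,0,-0.012],"angular": [0,0,0]},
    {"offset": [0,0,-0.022],"angular": [0,0,0]},
    {"offset": [0,0,-0.03],"angular": [0,0,0]},
    {"offset": [0,0,-0.034],"angular": [0,0,0]},
    {"offset": [0,0,-0.034],"angular": [0,0,0]}
  ]
}}

```text
clock: 9.45
tcp_pos: [0.6194, 0.0081, 0.0655]
tcp_rot: [0.613, 0.79, -0.0, -0.001]
contact_force: [-0.3, -0.3, 0.3]
opening: 0.009
grasp_force: 0.0
```

Request:
{"method": "step_arm", "body": {
  "rows": [
    {"offset": [0.0015,-0.006,0],"angular": [0,0,0]},
    {"offset": [0.0035,-0.0145,0],"angular": [0,0,0]},
    {"offset": [0.006,-0.024,0],"angular": [0,0,0]},
    {"offset": [0.0085,-0.034,0],"angular": [0,0,0]},
    {"offset": [0.011,-0.0435,0],"angular": [0,0,0]}
  ]
}}

```text
clock: 9.87
tcp_pos: [0.6313, -0.0368, 0.0665]
tcp_rot: [0.614, 0.79, 0.0, 0.0]
contact_force: [0.2, 0.2, 0.2]
opening: 0.0086
grasp_force: 0.2
```

Request:
{"method": "step_arm", "body": {
  "rows": [
    {"offset": [0.0025,-0.0095,0],"angular": [0,0,0]},
    {"offset": [0.005,-0.019,0],"angular": [0,0,0]},
    {"offset": [0.0073,-0.0285,0],"angular": [0,0,0]},
    {"offset": [0.0098,-0.038,0],"angular": [0,0,0]},
    {"offset": [0.012,-0.0475,0],"angular": [0,0,0]}
  ]
}}

```text
clock: 10.28
tcp_pos: [0.6431, -0.0839, 0.0662]
tcp_rot: [0.613, 0.79, -0.0, -0.0]
contact_force: [-0.4, 0.4, 0.2]
opening: 0.0083
grasp_force: 0.2
```

Request:
{"method": "step_arm", "body": {
  "rows": [
    {"offset": [0.002,-0.008,0],"angular": [0,0,0]},
    {"offset": [0.004,-0.016,0],"angular": [0,0,0]},
    {"offset": [0.006,-0.024,0],"angular": [0,0,0]},
    {"offset": [0.0085,-0.033,0],"angular": [0,0,0]},
    {"offset": [0.0085,-0.033,0],"angular": [0,0,0]}
  ]
}}

```text
clock: 10.7
tcp_pos: [0.6519, -0.1176, 0.0662]
tcp_rot: [0.614, 0.789, -0.0, 0.0]
contact_force: [0.0, -0.0, 0.7]
opening: 0.0079
grasp_force: 0.0
```

Request:
{"method": "step_arm", "body": {
  "rows": [
    {"offset": [0,0,0.03],"angular": [0,0,0]},
    {"offset": [0,0,0.06],"angular": [0,0,0]},
    {"offset": [0,0,0.1],"angular": [0,0,0]},
    {"offset": [0,0,0.14],"angular": [0,0,0]},
    {"offset": [0,0,0.17],"angular": [0,0,0]}
  ]
}}

```text
clock: 11.12
tcp_pos: [0.6514, -0.1156, 0.2398]
tcp_rot: [0.613, 0.79, 0.0, 0.001]
contact_force: [1.2, 0.3, 0.5]
opening: 0.0084
grasp_force: 0.0
```

Request:
{"method": "step_arm", "body": {
  "rows": [
    {"offset": [0,0.03,0.01],"angular": [0,0,0]},
    {"offset": [0,0.07,0.02],"angular": [0,0,0]},
    {"offset": [0,0.11,0.02],"angular": [0,0,0]},
    {"offset": [0,0.15,0.02],"angular": [0,0,0]},
    {"offset": [0,0.18,0.02],"angular": [0,0,0]}
  ]
}}

```text
clock: 11.53
tcp_pos: [0.6509, 0.0672, 0.2566]
tcp_rot: [0.613, 0.79, 0.0, 0.0]
contact_force: [0.1, -0.3, 0.4]
opening: 0.0087
grasp_force: 0.0
```

```bash
python3 - <<'E'
from h import *
c,s=cap('scene','s7.png'); print(s['tcp_pos'],s['contact_force'])
cap('side','d7.png')
a=cv2.resize(cv2.imread('pics/s7.png')[170:360,130:370],(400,317),interpolation=2);b=cv2.resize(cv2.imread('pics/d7.png')[160:350,190:430],(400,317),interpolation=2)
cv2.imwrite('pics/m7.png',np.hstack([a,b]))
E
```

```text
[0.65091715 0.06719766 0.25664399] [ 0.05325679 -0.34751229  0.37002254]
```

View pics/m7.png

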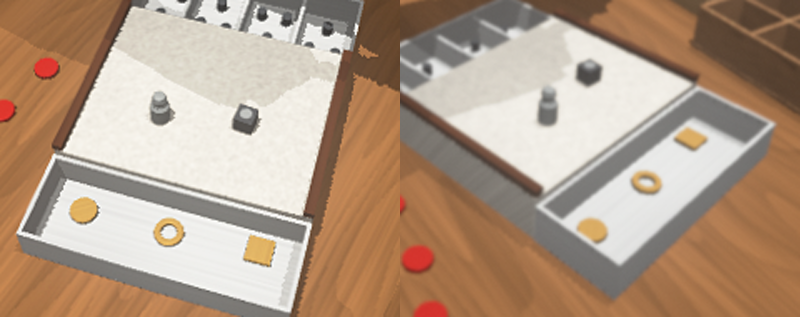

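All three pieces lie in the scrap box, at crop (83,210), (168,232) and (260,250). The punch and the block stand where they were.

Request:
{"method": "step_arm", "body": {
  "rows": [
    {"offset": [0,0,0],"angular": [0,0,0]},
    {"offset": [0,0,0],"angular": [0,0,0]},
    {"offset": [0,0,0],"angular": [0,0,0]},
    {"offset": [0,0,0],"angular": [0,0,0]},
    {"offset": [0,0,0],"angular": [0,0,0]}
  ]
}}

```text
clock: 12.05
tcp_pos: [0.6514, 0.0632, 0.2563]
tcp_rot: [0.614, 0.789, -0.0, 0.0]
contact_force: [0.1, -0.5, -0.0]
opening: 0.0083
grasp_force: 0.0
```

```bash
python3 -c "
from rig import job_done
print(job_done())"
```

```text
the job is handed in; nothing more can be done
None
```

I swept the disc, ring and square into the scrap box, left the punch and block standing in place, and handed the job in at about 12 s.

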